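# Fit the key to the screw press

### The job

Take the larger of the two steel T-keys standing on the table and push it down onto the square drive on top of the screw press until the spring ball clicks and the key sits fully home on the collar, then let go of it. Nobody knows how the square is turned, so find it by feel or by eye; never force the key against the press (stay under 45 N), and leave the smaller key where it stands.

Things in the scene. Friction and masses are not known exactly. Their poses are not given: they have to be found in the camera images.
- key_grip (a point): Centre of the grip block (30 mm along x, 24 mm across y, 28 mm tall, flat sides facing +y and -y) on top of the larger steel T-key, 76 mm above its mouth. A round cross bar 14 mm thick runs out of the block along +x and -x, 150 mm over its ends. Below it: neck 20 mm thick, 17 mm long, then the square hub, 38 x 38 x 45 mm. z up. Key 90 mm tall, 0.32 to 0.48 kg, standing on its mouth.
- key_mouth (a point): Centre of the larger key's underside, in the plane of its mouth (axes as key_grip). The square hole is 20 x 20 mm, 24 mm deep, its sides parallel to the key's x and y, so the key fits the drive in any of four positions a quarter turn apart. A groove for the spring ball runs around the hole's walls 6 to 14 mm above the mouth.
- seat (a point): Fixed point on the axis of the press's spindle, in the upper face of its collar (48 mm wide), where the mouth of a fully home key rests; 160 mm above the table. z up. A spring ball (8 mm) sticks out 2 mm from one side of the square, 10 mm above the collar: it resists from 13 mm above the collar (push of 6 to 15 N; the key's weight is not enough), drags, and clicks into the groove over the last 3 mm.
- drive_top (a point): Fixed point at the centre of the top of the 19 x 19 mm upright square drive, 22 mm above the collar; the top 2.5 mm taper to 15 x 15 mm. HOW THE SQUARE IS TURNED about the vertical is not reported: its sides stand anywhere from 20 to 70 degrees off this point's x and y (the frame's), never in line with them. It turns stiffly (0.2 N m). The key drops about 9 mm over it freely when aligned within a few degrees.
- small_key_grip (a point): Centre of the grip block of the smaller T-key, 57 mm above the table; same shape as the larger one, 68 mm tall, bar 110 mm long along x. Not to be disturbed.
- press: The green screw press that carries spindle, collar and drive, fixed to the table; origin at the centre of its underside, z up. Base 200 (x) x 260 (y) x 25 mm; two columns at y = +-105 mm carry a bridge (55 mm in x, 250 mm in y, top at 140 mm; nuts on it up to 152 mm).

How it is judged (in metres and radians):
On the way, in this order (a step that is already met when the one before it is completed fails the run):
1. the larger key is lifted clear of the table (height (world z) of key_mouth above 0.05 m), for 0.1 s.
2. the larger key is pushed home on the square drive (horizontal distance between key_mouth and seat below 0.0025 m and z of key_mouth in the frame of seat below 0.002 m and angle between key_mouth's own z axis and vertical below 0.06 rad), for 0.2 s.
At the end, for the whole second after the job is handed in: The larger key stands upright (within 3.4 degrees) on the square drive, released and at rest, its mouth within 2 mm of the collar and within 2.5 mm of the spindle's axis (all of step 2 and linear speed of key below 0.01 m/s and contact force between key and the fingers below 0.1 N); the robot touches nothing.
It fails at once if the key presses on the press with more than 45 N (contact force between key and press above 45 N).
It fails at once if the smaller key is moved by more than 30 mm (distance of small_key_grip from where it was at the start of the episode above 0.03 m).
It also fails if it takes over 51 s, if anything falls off the work surface, if the arm or the gripper's body presses on something with over 40 N, if the wrist force passes 120 N, or if a joint passes its speed limit or range.

### The arm

A 6-joint arm with a two-finger parallel gripper is mounted at the origin on the work surface. World frame = base frame: x ahead of the robot, y to its left, z up, the work surface at z = 0. Lengths are in mm, angles in degrees, forces in N, time in s.
With the tool pointing down it reaches from about 300 to 850 mm from the base axis. Payload 4.2 kg.
Tool frame: the origin (TCP) lies at the very end of the fingers, on their centre line; the grasp point (between the pads) lies 19 mm behind it; z points along the fingers, y is the line along which they close (so a half turn about z gives the same grasp; the last joint's range is limited). The gripper opens to 91 mm and grips with 3 to 60 N. Pads are 32 mm wide; open, the fingers measure 118 mm over their backs; the gripper's body (76 mm by 178 mm) begins 60 mm behind the grasp point.
Start: joints at [-70.646, 18.312, 89.639, -0, 72.044, -1.146], TCP at [201.377, -538.6, 213.976] pointing down, gripper open.
Joint ranges: [-177.97, 177.97], [-48.28, 115.42], [12.27, 149.76], [-77.06, 257.06], [2.81, 150.46], [-146.56, 146.56]. Speed limits (degrees/s): [147.25, 147.25, 180, 180, 180, 180].

### API

Orientations are given as [roll, pitch, yaw] about the fixed x, y, z axes, in that order (R = Rz(yaw) Ry(pitch) Rx(roll)).
In Python, from workcell import env, eyes gives the robot as it stands.
- The arm moves only by the tool send_rows, never from a script. Its argument "targets" is text: rows parted by semicolons, each of 7 numbers parted by spaces: the shift along the tool's x, y, z in m, then the turn, a rotation vector about the tool's x, y, z in degrees, then the opening in per cent of the stroke, from 0 (shut) to 100 (fully open). A call has 1 to 12 rows; each row is the pose to reach, as a shift and turn from the pose commanded when the call began, along the tool's axes at that moment; what a row does not reach only later rows make up. A row lasts 1/12 s, in which the tool goes at most 41.7 mm and 7.16 degrees, less where a joint would pass 70% of its speed; a pose out of reach is approached as far as the arm can. A call with a gripper value outside its range is refused whole. The fingers move at their own pace and stop on an object; "grip_force" is the grip in N (left out, the last holds). Time passes only in rows, so rows that repeat a pose let the fingers close. It gives the time, the measured TCP pose, the force, the opening and the grip force at its end, in the units of the state.
- env.state(): the state, without advancing time (a new reading comes with each control period).
- eyes.grab_frame(name): name is "scene" or "top"; returns a dict with "image" (400x640x3 uint8, blue, green, red), "fovy" (degrees; the focal length in pixels is half the picture's height over the tangent of half this angle, whatever the lens; pixels are square), "cx", "cy" (the principal point, pixels), "D" ([k1, k2, p1, p2, k3] as OpenCV has them; the pictures are not rectified), "eye" and "attitude" of the camera in the world. Camera axes: x right, y up, looking along -z (the intrinsics and any distortion apply to the point x, -y, -z); pixel columns grow to the right and rows downward; lengths in mm; the calibration is good to about 2 mm. A picture is of the moment at which its call begins. There is no depth.
- env.job_done(): hands the job in; it is judged then, once.
The state is a dict: "time_s": time; "qpos": joint angles; "qvel": joint speeds; "effort": joint torques, N m; "ee_pos": TCP position; "ee_rot": TCP orientation; "force": force on the tool from outside, world axes, zero at the start; "torque": the same for the moment, N m; "gripper_width": finger opening in mm; "gripper_force": force on a finger pad.
Only numpy, scipy, OpenCV 4.12 (cv2) and the standard library are available. Lean on these libraries where they do the work, as an engineer would, in place of code of your own. Each camera call takes 0.05 s, during which the arm holds its last target. There are 200 camera calls.

## Working session

There is one attempt and no reset: what is moved stays moved. The work goes in short steps, Python scripts to look and compute and a tool call to move; the robot and the scene stay as the last step left them, time stands still between calls to the robot, and variables do not carry over. Pictures are saved under pics/ and viewed, at most 10 in all, crops included, and the job is handed in when it is done.

Besides the shell and the picture viewer there is one more tool, called after ">>>" as name(argument=value, ...) on one line, values as JSON. send_rows: Moves the arm, as the interface text tells. Its arguments: {"type":"object","properties":{"targets":{"type":"string"},"grip_force":{"type":"number"}},"required":["targets"]}

```bash
ls; mkdir -p pics; python3 - <<'E'
from workcell import env, eyes
import cv2
print(env.state())
for n in("scene","top"):
    f=eyes.grab_frame(n); cv2.imwrite(f"pics/{n}0.png",f["image"]); f.pop("image"); print(n,f)
E
```

```text
pics
{'time_s': 0.0, 'qpos': array([-7.06462793e+01,  1.83523983e+01,  8.97061369e+01, -5.67553471e-04,
        7.20413011e+01, -1.14465721e+00]), 'qvel': array([-0.06564361,  0.06572882, -0.01266525,  0.05342516, -0.06207347,
        0.04749447]), 'effort': array([-2.95996848e-03, -4.12464523e+01, -2.31976140e+01,  7.25489692e-02,
        4.58999164e-02, -1.49017606e-04]), 'ee_pos': array([ 201.2017153 , -538.12779874,  213.1144901 ]), 'ee_rot': array([-1.79900173e+02, -1.45491056e-03,  2.04985521e+01]), 'force': array([0.20313912, 0.50087812, 0.61825658]), 'torque': array([-0.03255329,  0.02929419, -0.0033649 ]), 'gripper_force': 0.0, 'gripper_width': 91.14847463803301}
scene {'fovy': 55.16379852800524, 'cx': 323.7372369385093, 'cy': 199.7647027450651, 'D': array([-0.07997286,  0.        ,  0.        ,  0.        ,  0.        ]), 'eye': array([934.66842142, 362.51426607, 545.13103716]), 'attitude': array([ 49.71367211,   0.92209914, 127.08721888])}
top {'fovy': 55.40863848943263, 'cx': 316.37181862746576, 'cy': 194.00453302955486, 'D': array([-0.0106102,  0.       ,  0.       ,  0.       ,  0.       ]), 'eye': array([436.42673076,  74.87556051, 797.92747502]), 'attitude': array([  8.56118451,  -1.75384943, -90.62035659])}
```

View pics/scene0.png

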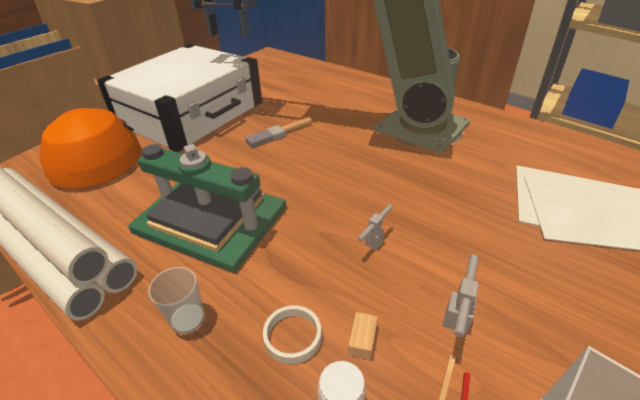

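View pics/top0.png

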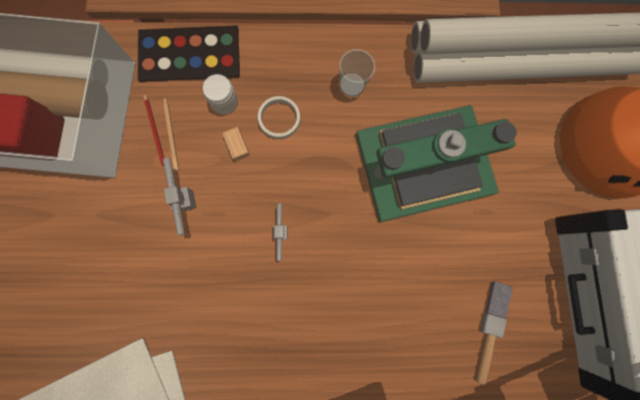

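The large key is at top (175,195) / scene (463,300), the small one at top (279,232), and the drive at top (453,143) / scene (193,157). Next I'll zoom in with one composite and write the helpers.

```bash
cat > h.py <<'E'
import numpy as np, cv2
from scipy.spatial.transform import Rotation as R
def cam(f):
    fl=200/np.tan(np.radians(f["fovy"])/2)
    K=np.array([[fl,0,f["cx"]],[0,fl,f["cy"]],[0,0,1]])
    Rw=R.from_euler("xyz",f["attitude"],degrees=True).as_matrix()@np.diag([1,-1,-1])
    return K,np.array(f["D"]),Rw,np.array(f["eye"])
def ray(f,uv):
    K,D,Rw,e=cam(f)
    p=cv2.undistortPoints(np.array([[uv]],float),K,D)[0,0]
    return e,Rw@np.array([*p,1])
def on_z(f,uv,z):
    e,d=ray(f,uv); return e+d*(z-e[2])/d[2]
def proj(f,P):
    K,D,Rw,e=cam(f)
    return cv2.projectPoints(np.array(P,float).reshape(-1,3),cv2.Rodrigues(Rw.T)[0],-Rw.T@e,K,D)[0][:,0]
def tri(rs):
    A=0;b=0
    for e,d in rs:
        d=d/np.linalg.norm(d);M=np.eye(3)-np.outer(d,d);A=A+M;b=b+M@e
    return np.linalg.solve(A,b)
def crop(im,x,y,w,h,s): return cv2.resize(im[y:y+h,x:x+w],None,fx=s,fy=s,interpolation=cv2.INTER_CUBIC)
E
python3 - <<'E'
from h import *
from workcell import env,eyes
s=eyes.grab_frame("scene");t=eyes.grab_frame("top")
a=np.hstack([crop(t["image"],140,145,80,100,3),crop(t["image"],415,105,80,100,3)[:300],crop(s["image"],160,135,50,50,6)[:300,:300]])
b=np.hstack([crop(s["image"],425,250,80,100,3),crop(t["image"],433,123,40,50,6),crop(s["image"],130,140,150,150,2)])
print(a.shape,b.shape)
cv2.imwrite("pics/c1.png",np.vstack([a,b]))
print(on_z(t,(175,195),76),on_z(t,(453,140),182),on_z(t,(279,232),57))
E
```

```text
(300, 780, 3) (300, 780, 3)
[544.67216497 320.05175996  76.        ] [ 620.04120066 -177.51376572  182.        ] [473.92391416 124.08365182  57.        ]
```

View pics/c1.png

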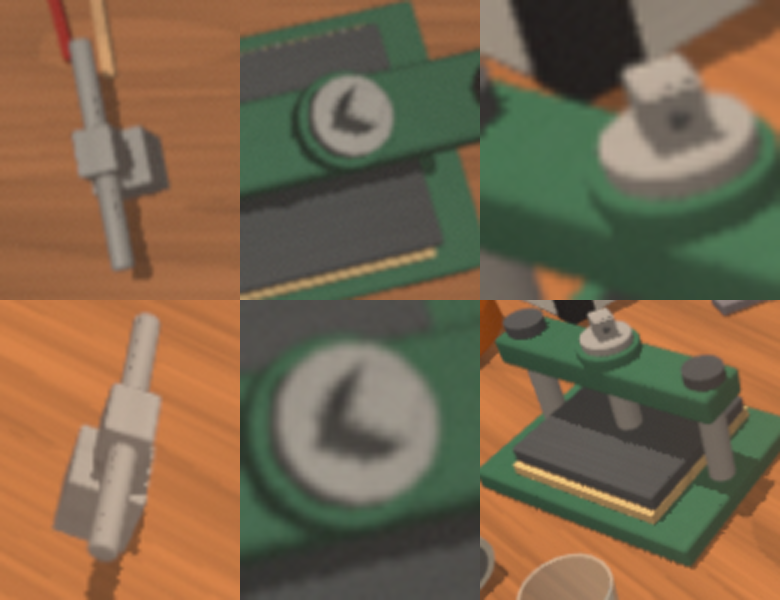

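The zooms show a usable square drive: in top, the collar centre is near (452.5,143.5) with dark side walls to its lower left. In scene, the collar centre is near (193,157) and the ball side faces the camera. The large key's bar ends are at top (166.7,159)/(180.7,233.3) and scene (474,256)/(459,334). Next I'll fit the key and drive poses.

```bash
cat > sq.py <<'E'
from h import *
def sqpts(c,yaw,half,z):
    a=np.radians(yaw)+np.radians([45,135,225,315]); r=half*2**.5
    return np.c_[c[0]+r*np.cos(a),c[1]+r*np.sin(a),np.full(4,z)]
def draw(f,im,off,s,c,yaw):
    P=[sqpts(c,yaw,9.5,160),sqpts(c,yaw,9.5,179.5),sqpts(c,yaw,7.5,182)]
    q=[((proj(f,p)-off+.5)*s).astype(int) for p in P]
    for k,col in zip(q,[(255,0,0),(0,255,0),(0,0,255)]): cv2.polylines(im,[k],True,col,1)
    for i in range(4): cv2.line(im,tuple(map(int,q[0][i])),tuple(map(int,q[1][i])),(255,255,0),1)
    a=np.linspace(0,2*np.pi,60); ci=np.c_[c[0]+24*np.cos(a),c[1]+24*np.sin(a),np.full(60,160)]
    cv2.polylines(im,[((proj(f,ci)-off+.5)*s).astype(int)],True,(0,255,255),1)
    return im
E
python3 - <<'E'
from sq import *
from workcell import env,eyes
s=eyes.grab_frame("scene");t=eyes.grab_frame("top")
e1=tri([ray(t,(166.7,159)),ray(s,(459.3,334))]);e2=tri([ray(t,(180.7,233.3)),ray(s,(474,256))])
print("bar",e1,e2,(e1+e2)/2,np.degrees(np.arctan2(*(e1-e2)[1::-1])),np.linalg.norm(e1-e2))
g1=on_z(t,(166.7,159),76);g2=on_z(t,(180.7,233.3),76);print("top only",g1,g2,(g1+g2)/2)
print("block top",on_z(t,(172.3,195),90))
c=tri([ray(t,(452.5,143.5)),ray(s,(193,157.5))]);ct=on_z(t,(452.5,143.5),160);print("collar",c,ct,on_z(s,(193,157.5),160))
# dark walls
im=cv2.cvtColor(t["image"],cv2.COLOR_BGR2GRAY).astype(float); big=cv2.resize(im[123:173,433:473],None,fx=8,fy=8,interpolation=cv2.INTER_CUBIC)
off=np.array([433,123])
res=[]
for yaw in range(20,71,2):
  for dx in np.arange(-3,3.1,1):
    for dy in np.arange(-3,3.1,1):
      cc=ct[:2]+[dx,dy]
      pr=lambda h,z:((proj(t,sqpts(cc,yaw,h,z))-off+.5)*8).astype(np.int32)
      m=np.zeros(big.shape,np.uint8); cv2.fillConvexPoly(m,cv2.convexHull(np.vstack([pr(9.5,160),pr(9.5,179.5)])),1)
      cv2.fillConvexPoly(m,cv2.convexHull(pr(9.5,179.5)),0)
      cir=np.zeros_like(m);a=np.linspace(0,6.28,50);cv2.fillConvexPoly(cir,((proj(t,np.c_[cc[0]+22*np.cos(a),cc[1]+22*np.sin(a),0*a+160])-off+.5)*8).astype(np.int32),1)
      i=big[m>0];o=big[(cir>0)&(m==0)];res.append((i.var()*len(i)+o.var()*len(o),yaw,dx,dy))
best={}
for r in sorted(res): best.setdefault(r[1],r)
for y in sorted(best): print(y,[round(float(v),1) for v in best[y][2:]],int(best[y][0]/1e3),end=" | ")
r=min(res);yaw=r[1];cc=ct[:2]+r[2:]
A=draw(t,crop(t["image"],433,123,40,50,10),off,10,cc,yaw)
B=draw(s,crop(s["image"],165,135,60,50,6.5),np.array([165,135]),6.5,cc,yaw)
B=cv2.copyMakeBorder(B,0,500-B.shape[0],0,0,cv2.BORDER_CONSTANT);cv2.imwrite("pics/c2.png",np.hstack([A,B]))
E
```

```text
bar [614.47117304 339.63165846  76.33430733] [471.78426202 305.21580317  80.64619027] [543.12771753 322.42373082  78.4902488 ] 13.560639510176031 146.84208527352223
top only [614.8177175  338.99530449  76.        ] [472.15631809 306.32423507  76.        ] [543.4870178  322.65976978  76.        ]
block top [542.6043148  320.28129511  90.        ]
collar [ 620.1152725  -185.16457777  158.50924301] [ 620.26322556 -185.22168223  160.        ] [ 621.13737669 -182.03939916  160.        ]
20 [1.0, 0.0] 11000 | 22 [1.0, 0.0] 11121 | 24 [1.0, 0.0] 11236 | 26 [1.0, 0.0] 11471 | 28 [1.0, 0.0] 11452 | 30 [1.0, 0.0] 11668 | 32 [1.0, 0.0] 11575 | 34 [1.0, 0.0] 11497 | 36 [1.0, 0.0] 11479 | 38 [2.0, 0.0] 11248 | 40 [2.0, 0.0] 11078 | 42 [2.0, 0.0] 10835 | 44 [2.0, 0.0] 10413 | 46 [2.0, 1.0] 10001 | 48 [1.0, 1.0] 9702 | 50 [2.0, 1.0] 9180 | 52 [1.0, 1.0] 8692 | 54 [1.0, 1.0] 8182 | 56 [1.0, 1.0] 7682 | 58 [1.0, 1.0] 7183 | 60 [1.0, 1.0] 6680 | 62 [1.0, 1.0] 6560 | 64 [1.0, 1.0] 6183 | 66 [1.0, 1.0] 6105 | 68 [1.0, 1.0] 5834 | 70 [1.0, 1.0] 5766 |
```

View pics/c2.png

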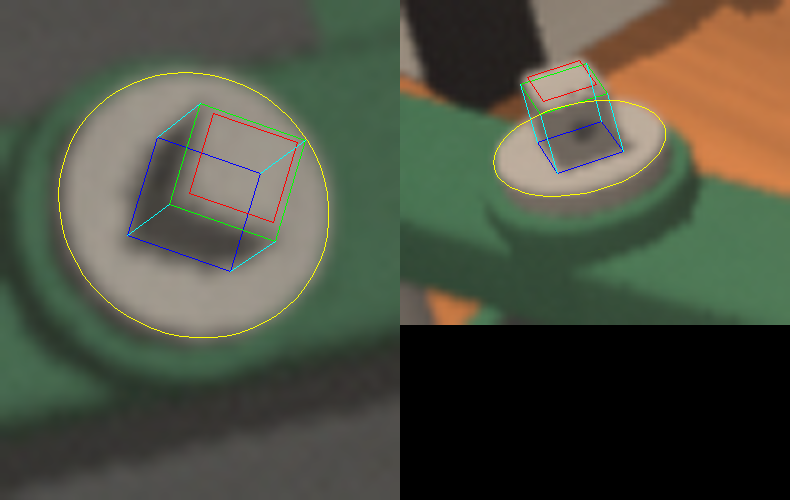

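The overlay nearly fits, but the best yaw lies beyond 70° in world axes, since the press itself is turned. I'll extend the search, fit the scene picture with its own offset, and overlay both.

```bash
python3 - <<'E'
from sq import *
from workcell import env,eyes
from scipy.optimize import minimize
s=eyes.grab_frame("scene");t=eyes.grab_frame("top")
def fit(f,off,w,h,k,c0):
    off=np.array(off);im=f["image"].astype(float)[...,2]
    big=cv2.resize(im[off[1]:off[1]+h,off[0]:off[0]+w],None,fx=k,fy=k,interpolation=cv2.INTER_CUBIC)
    def cost(p):
        cc=p[:2];q=lambda hf,z:((proj(f,sqpts(cc,p[2],hf,z))-off+.5)*k).astype(np.int32)
        hull=lambda a:cv2.convexHull(a)
        lab=np.zeros(big.shape,np.uint8)
        a=np.linspace(0,6.28,60);cv2.fillConvexPoly(lab,((proj(f,np.c_[cc[0]+23*np.cos(a),cc[1]+23*np.sin(a),0*a+160])-off+.5)*k).astype(np.int32),1)
        b,m,tp=q(9.5,160),q(9.5,179.5),q(7.5,182)
        e=f["eye"]
        for i in range(4):
            n=np.radians(p[2]+90+90*i);nn=np.array([np.cos(n),np.sin(n)])
            if nn@(e[:2]-cc)>9.5: cv2.fillConvexPoly(lab,np.array([b[i],b[(i+1)%4],m[(i+1)%4],m[i]]),2+i)
        cv2.fillConvexPoly(lab,hull(m),6)
        cst=0
        for l in range(1,7):
            v=big[lab==l]
            if len(v): cst+=np.abs(v-np.median(v)).sum()
        return cst/ (lab>0).sum()
    out=[]
    for y in range(0,90,3):
        r=min((cost([c0[0]+dx,c0[1]+dy,y]),dx,dy) for dx in (-4,-2,0,2,4) for dy in (-4,-2,0,2,4)); out.append((r[0],y,r[1],r[2]))
    print([(o[1],round(float(o[0]),2)) for o in out])
    b=min(out); r=minimize(cost,[c0[0]+b[2],c0[1]+b[3],b[1]],method="Nelder-Mead",options=dict(initial_simplex=[[c0[0]+b[2],c0[1]+b[3],b[1]],[c0[0]+b[2]+2,c0[1]+b[3],b[1]],[c0[0]+b[2],c0[1]+b[3]+2,b[1]],[c0[0]+b[2],c0[1]+b[3],b[1]+5]]))
    print(r.x,r.fun); return r.x
pt=fit(t,(433,123),40,50,8,(621,-184)); ps=fit(s,(165,135),60,50,8,(621,-182))
A=draw(t,crop(t["image"],433,123,40,50,10),np.array([433,123]),10,pt[:2],pt[2])
B=draw(s,crop(s["image"],165,135,50,50,8),np.array([165,135]),8,ps[:2],ps[2])
B=cv2.copyMakeBorder(B,0,100,0,0,cv2.BORDER_CONSTANT);cv2.imwrite("pics/c3.png",np.hstack([A,B]))
E
```

```text
[(0, 10.85), (3, 11.06), (6, 11.31), (9, 11.64), (12, 11.88), (15, 12.11), (18, 12.35), (21, 12.54), (24, 12.64), (27, 12.74), (30, 12.75), (33, 12.77), (36, 12.75), (39, 12.61), (42, 12.36), (45, 12.08), (48, 11.73), (51, 11.35), (54, 10.94), (57, 10.54), (60, 10.29), (63, 10.06), (66, 9.93), (69, 9.85), (72, 9.85), (75, 9.85), (78, 9.97), (81, 10.14), (84, 10.35), (87, 10.64)]
[ 621.33224569 -184.55227124   72.25511727] 9.507910137398877
[(0, 13.51), (3, 14.01), (6, 14.38), (9, 14.7), (12, 15.12), (15, 15.3), (18, 15.51), (21, 15.71), (24, 15.61), (27, 15.48), (30, 15.25), (33, 14.71), (36, 14.39), (39, 13.94), (42, 13.27), (45, 12.8), (48, 12.23), (51, 11.81), (54, 11.51), (57, 11.43), (60, 11.45), (63, 11.23), (66, 10.79), (69, 10.6), (72, 10.72), (75, 10.91), (78, 11.21), (81, 11.74), (84, 12.42), (87, 12.97)]
[ 620.12838467 -185.12426298   69.77939879] 9.60952344331917
```

View pics/c3.png

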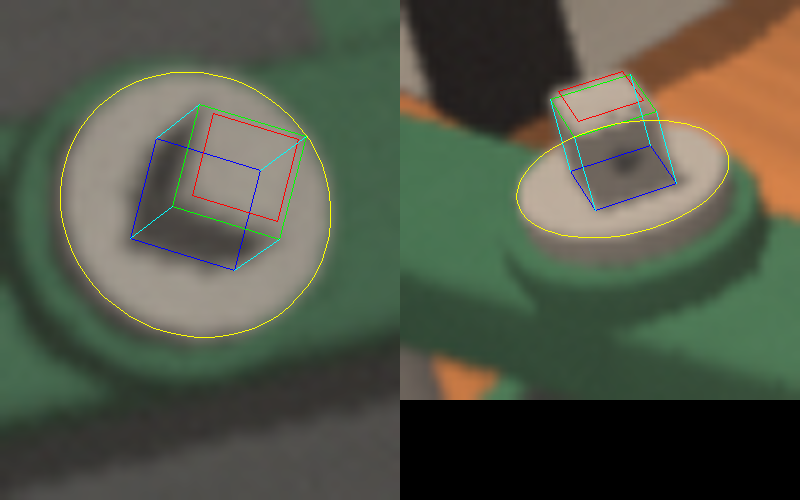

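The overlays agree: drive yaw is about 71° (that is, -19°) and its centre about (621,-184.5). The key is at about (543,321.5) with yaw 13°. Starting the move.

>>> send_rows(targets="0.028 -0.031 0 0 0 0.6 100;0.056 -0.062 0 0 0 1.2 100;0.084 -0.093 0 0 0 1.8 100;0.112 -0.124 0 0 0 2.4 100;0.14 -0.155 0 0 0 3 100;0.168 -0.186 0 0 0 3.6 100;0.196 -0.217 0 0 0 4.2 100;0.224 -0.248 0 0 0 4.8 100;0.252 -0.279 0 0 0 5.4 100;0.28 -0.31 0 0 0 6 100;0.308 -0.341 0 0 0 7.5 100;0.335 -0.37 0 0 0 7.5 100", grip_force=30)

```text
time_s: 1.4
ee_pos: [385.8, -72.7, 214.3]
ee_rot: [180.0, -0.1, 13.0]
force: [0.7, -0.5, 0.9]
gripper_width: 90.9
gripper_force: 0.0
```

```bash
cat > go.py <<'E'
import sys
from h import *
from workcell import env
def go(x,y,z,yaw):
    st=env.state();Rt=R.from_euler("xyz",st["ee_rot"],degrees=True);G=R.from_euler("xyz",[180,0,yaw],degrees=True)
    d=Rt.inv().apply(np.array([x,y,z])-st["ee_pos"])/1000;r=(Rt.inv()*G).as_rotvec(degrees=True)
    print(st["time_s"],st["ee_pos"].round(1),st["ee_rot"].round(2),st["force"].round(1),st["torque"].round(2),st["gripper_width"]);print("shift",d.round(4),"rot",r.round(2))
if __name__=="__main__": go(*map(float,sys.argv[1:]))
E
python3 go.py 543 321.5 150 13
```

```text
1.4 [385.8 -72.7 214.3] [ 1.7996e+02 -6.0000e-02  1.2950e+01] [ 0.7 -0.5  0.9] [-0.01 -0.04 -0.04] 90.92402139311974
shift [ 0.2415 -0.3489  0.0644] rot [ 0.04 -0.06 -0.05]
```

>>> send_rows(targets="0.02 -0.029 0.005 0 0 0 100;0.04 -0.058 0.01 0 0 0 100;0.06 -0.087 0.015 0 0 0 100;0.08 -0.116 0.02 0 0 0 100;0.1 -0.145 0.026 0 0 0 100;0.12 -0.174 0.032 0 0 0 100;0.142 -0.205 0.038 0 0 0 100;0.164 -0.237 0.044 0 0 0 100;0.186 -0.269 0.05 0 0 0 100;0.208 -0.301 0.056 0 0 0 100;0.23 -0.332 0.062 0 0 0 100;0.2415 -0.349 0.064 0 0 0 100")

```text
time_s: 2.4
ee_pos: [543.2, 323.5, 148.6]
ee_rot: [-179.9, -0.0, 13.1]
force: [-0.2, -0.6, 0.5]
gripper_width: 91.2
gripper_force: 0.0
```

```bash
python3 go.py 543 321.5 57 13
```

```text
2.4 [543.2 323.5 148.6] [-1.7995e+02 -2.0000e-02  1.3110e+01] [-0.2 -0.6  0.5] [0.02 0.04 0.07] 91.20600330261077
shift [-0.0007  0.002   0.0916] rot [-0.05 -0.02  0.11]
```

>>> send_rows(targets="0 0.001 0.03 0 0 0 100;0 0.001 0.06 0 0 0 100;0 0.001 0.083 0 0 0 100;0 0.001 0.091 0 0 0 100;0 0.001 0.091 0 0 0 100;0 0.001 0.091 0 0 0 70;0 0.001 0.091 0 0 0 40;0 0.001 0.091 0 0 0 30;0 0.001 0.091 0 0 0 20;0 0.001 0.091 0 0 0 10;0 0.001 0.091 0 0 0 0;0 0.001 0.091 0 0 0 0", grip_force=30)

```text
time_s: 3.4
ee_pos: [542.7, 318.7, 59.3]
ee_rot: [-180.0, -0.0, 13.0]
force: [-0.2, -0.1, -0.4]
gripper_width: 47.4
gripper_force: 0.0
```

```bash
python3 go.py 543 321.5 57 13
```

```text
3.4 [542.7 318.7  59.3] [-1.8e+02 -3.0e-02  1.3e+01] [-0.2 -0.1 -0.4] [ 0.   -0.04 -0.  ] 47.44704706065087
shift [ 0.0009 -0.0026  0.0023] rot [-0.   -0.03 -0.  ]
```

>>> send_rows(targets="0 -0.002 0.001 0 0 0 0;0 -0.002 0.001 0 0 0 0;0 -0.002 0.001 0 0 0 0;0 -0.002 0.001 0 0 0 0;0 -0.002 0.001 0 0 0 0;0 -0.002 0.001 0 0 0 0;0 -0.002 0.001 0 0 0 0;0 -0.002 0.001 0 0 0 0", grip_force=40)

```text
time_s: 4.07
ee_pos: [542.1, 320.8, 57.8]
ee_rot: [-180.0, 0.0, 13.0]
force: [-0.3, 1.6, -0.6]
gripper_width: 24.0
gripper_force: 40.0
```

```bash
python3 go.py 543 321.5 57 13; python3 go.py 543 321.5 57 13
```

```text
4.0667 [542.1 320.8  57.8] [-1.7999e+02  1.0000e-02  1.3000e+01] [-0.3  1.6 -0.6] [0.41 0.01 0.04] 23.955721357602954
shift [ 0.001  -0.0005  0.0008] rot [-0.01  0.01 -0.  ]
4.0667 [542.1 320.8  57.8] [-1.7999e+02  1.0000e-02  1.3000e+01] [-0.3  1.6 -0.6] [0.41 0.01 0.04] 23.955721357602954
shift [ 0.001  -0.0005  0.0008] rot [-0.01  0.01 -0.  ]
```

Gripped at 24 mm. Lifting.

>>> send_rows(targets="0 0 -0.01 0 0 0 0;0 0 -0.03 0 0 0 0;0 0 -0.055 0 0 0 0;0 0 -0.08 0 0 0 0;0 0 -0.105 0 0 0 0;0 0 -0.13 0 0 0 0;0 0 -0.155 0 0 0 0;0 0 -0.18 0 0 0 0;0 0 -0.2 0 0 0 0;0 0 -0.21 0 0 0 0;0 0 -0.21 0 0 0 0;0 0 -0.21 0 0 0 0", grip_force=45)

```text
time_s: 5.07
ee_pos: [541.8, 320.1, 267.2]
ee_rot: [179.9, 0.1, 13.0]
force: [-0.7, -0.0, -4.2]
gripper_width: 23.6
gripper_force: 45.0
```

```bash
python3 go.py 621 -184.5 265 -18.5
```

```text
5.0667 [541.8 320.1 267.2] [1.7995e+02 7.0000e-02 1.2990e+01] [-0.7 -0.  -4.2] [ 0.01 -0.    0.02] 23.600794150400823
shift [-0.0362  0.5095  0.0027] rot [ 0.07  0.06 31.49]
```

>>> send_rows(targets="0 0.01 0 0 0 1 0;-0.002 0.03 0 0 0 2 0;-0.004 0.055 0 0 0 4 0;-0.006 0.085 0 0 0 6 0;-0.008 0.115 0 0 0 8 0;-0.01 0.145 0 0 0 10 0;-0.013 0.175 0 0 0 12 0;-0.015 0.205 0 0 0 14 0;-0.018 0.235 0 0 0 16 0;-0.02 0.265 0 0 0 18 0;-0.022 0.295 0 0 0 20 0;-0.024 0.32 0 0 0 22 0")

```text
time_s: 6.07
ee_pos: [589.7, 0.4, 265.9]
ee_rot: [179.9, 0.2, -9.2]
force: [0.5, -0.5, -4.2]
gripper_width: 23.8
gripper_force: 45.0
```

```bash
python3 go.py 621 -184.5 265 -18.5
```

```text
6.0667 [5.897e+02 4.000e-01 2.659e+02] [179.88   0.22  -9.21] [ 0.5 -0.5 -4.2] [ 0.04 -0.01 -0.03] 23.828528944597352
shift [0.0605 0.1775 0.001 ] rot [0.13 0.21 9.29]
```

>>> send_rows(targets="0.009 0.025 0 0 0 1.5 0;0.018 0.05 0 0 0 3 0;0.027 0.075 0 0 0 4.5 0;0.035 0.1 0 0 0 6 0;0.044 0.125 0 0 0 7.5 0;0.052 0.15 0 0 0 9 0;0.058 0.168 0 0 0 9.3 0;0.06 0.175 0 0 0 9.3 0;0.0605 0.1775 0.001 0 0 9.3 0;0.0605 0.1775 0.001 0 0 9.3 0;0.0605 0.1775 0.001 0 0 9.3 0;0.0605 0.1775 0.001 0 0 9.3 0")

```text
time_s: 7.07
ee_pos: [622.5, -180.0, 266.8]
ee_rot: [-180.0, 0.0, -18.2]
force: [-0.4, 1.1, -4.6]
gripper_width: 23.2
gripper_force: 45.0
```

```bash
python3 - <<'E'
from sq import *
from workcell import env,eyes
from go import go
s=eyes.grab_frame("scene");t=eyes.grab_frame("top")
go(621,-184.5,240,-18.5)
p=env.state()["ee_pos"]
print(proj(s,[[*p]]),proj(t,[[*p]]))
A=crop(t["image"],395,70,100,130,4);B=crop(s["image"],145,60,100,130,4)
cv2.imwrite("pics/d1.png",np.hstack([A,B]))
E
```

```text
7.1667 [ 622.7 -180.2  267.1] [-179.99    0.    -18.22] [-0.9  0.5 -3.9] [ 0.1   0.02 -0.01] 23.72503306985837
shift [-0.0002  0.0046  0.0271] rot [-0.01  0.    0.28]
[[178.31712394 104.44126541]] [[476.85017613 121.62216659]]
```

View pics/d1.png

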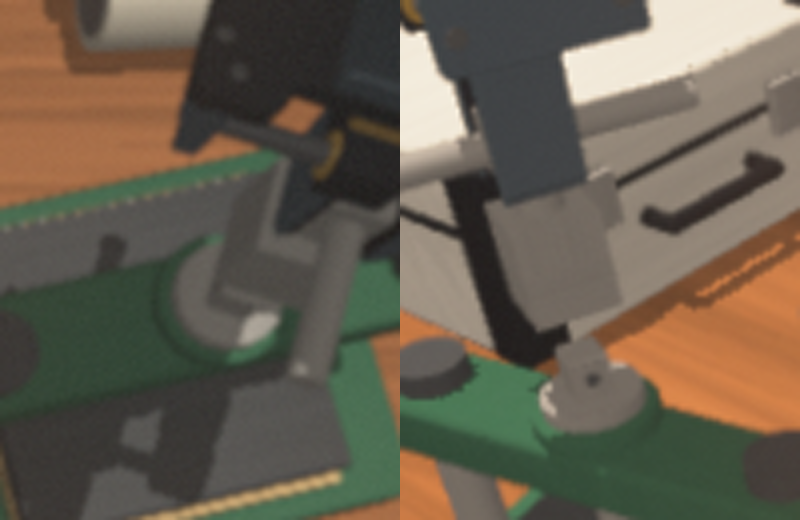

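The key is held upright over the drive. In scene, the hub's lower corners are near (180,142.5) and (200,134.5), and the drive top is near (291/…)→(190,147). I'll correct the pose, lower to about 8 mm above the drive, then compare hub and drive in both pictures.

>>> send_rows(targets="0 0.002 0.006 0 0 0.3 0;0 0.0045 0.012 0 0 0.3 0;0 0.0045 0.016 0 0 0.3 0;0 0.0045 0.018 0 0 0.3 0;0 0.0045 0.018 0 0 0.3 0;0 0.0045 0.018 0 0 0.3 0;0 0.0045 0.018 0 0 0.3 0;0 0.0045 0.018 0 0 0.3 0")

```text
time_s: 7.83
ee_pos: [621.5, -185.6, 249.3]
ee_rot: [180.0, -0.0, -18.6]
force: [0.6, 0.1, -4.2]
gripper_width: 23.9
gripper_force: 45.0
```

```bash
python3 - <<'E'
from sq import *
from workcell import env,eyes
from go import go
s=eyes.grab_frame("scene");go(621,-184.5,240,-18.5);t=eyes.grab_frame("top");go(621,-184.5,240,-18.5)
p=env.state()["ee_pos"];yaw=-18.5
def hub(f,im,off,k,c,zm,dr):
    q=[((proj(f,sqpts(c,yaw,19,z))-off+.5)*k).astype(int) for z in (zm,zm+45)]
    for a in q: cv2.polylines(im,[a],True,(0,255,0),1)
    for i in range(4): cv2.line(im,tuple(map(int,q[0][i])),tuple(map(int,q[1][i])),(0,255,0),1)
    u=np.array([np.cos(np.radians(yaw)),np.sin(np.radians(yaw))])
    for d in(-75,75):
        e=np.array([*(np.array(c)+d*u),zm+76]);cv2.circle(im,tuple(map(int,((proj(f,e)-off+.5)*k)[0])),4,(0,0,255),1)
    return draw(f,im,off,k,dr,71.5)
zm=p[2]-57.8
A=hub(t,crop(t["image"],430,85,66,85,6),np.array([430,85]),6,p[:2],zm,(621.3,-184.55))
B=hub(s,crop(s["image"],150,80,66,85,6),np.array([150,80]),6,p[:2],zm,(620.1,-185.1))
cv2.imwrite("pics/d2.png",np.hstack([A,B]))
E
```

```text
7.8833 [ 621.5 -185.6  249.3] [ 1.80e+02 -4.00e-02 -1.86e+01] [ 0.3 -0.2 -4.5] [ 0.04 -0.01 -0.04] 23.552412032351896
shift [-0.0008 -0.0009  0.0093] rot [ 0.   -0.04 -0.1 ]
7.9333 [ 621.5 -185.6  249.3] [ 1.80e+02 -4.00e-02 -1.86e+01] [ 0.1 -0.3 -4.2] [ 0.06  0.05 -0.04] 23.809886649391004
shift [-0.0008 -0.0009  0.0093] rot [ 0.   -0.04 -0.1 ]
```

View pics/d2.png

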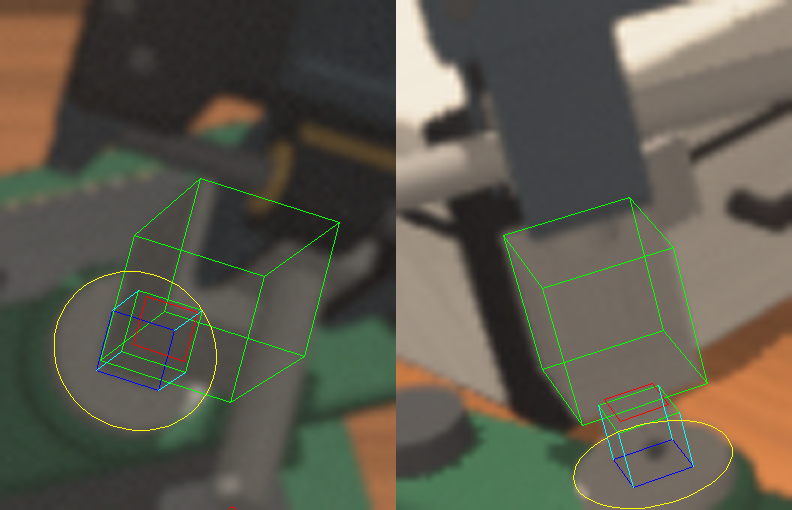

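In scene, the hub outline matches the prediction closely. In top, the near bar end looks slightly off along the key's x, so I'll check that with sharper crops.

```bash
python3 - <<'E'
from sq import *
from workcell import env,eyes
s=eyes.grab_frame("scene");t=eyes.grab_frame("top")
p=env.state()["ee_pos"];yaw=-18.5;zm=p[2]-57.8
u=np.array([np.cos(np.radians(yaw)),np.sin(np.radians(yaw))])
def enh(i): return cv2.normalize(i,None,0,255,cv2.NORM_MINMAX)
A=crop(t["image"],450,130,40,50,10);A=cv2.convertScaleAbs(A,alpha=1.5,beta=0)
for d,col in((-75,(0,0,255)),(-73,(0,255,0)),(-71,(255,0,0))):
    n=np.array([-u[1],u[0]])
    e=[np.array([*(p[:2]+d*u+w*n),zm+76]) for w in np.linspace(-7,7,5)]
    q=((proj(t,e)-[450,130]+.5)*10).astype(int);cv2.polylines(A,[q],False,col,1)
B=crop(s["image"],165,120,40,50,10);B=cv2.convertScaleAbs(B,alpha=1.5,beta=0)
for d,col in((0,(0,0,255)),(3,(0,255,0))):
    q=((proj(s,sqpts(p[:2]+d*u,yaw,19,zm))-[165,120]+.5)*10).astype(int)
    for k in q: cv2.drawMarker(B,tuple(map(int,k)),col,cv2.MARKER_CROSS,14,1)
cv2.imwrite("pics/d3.png",np.hstack([A,B]))
E
```

```text
(no output)
```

View pics/d3.png

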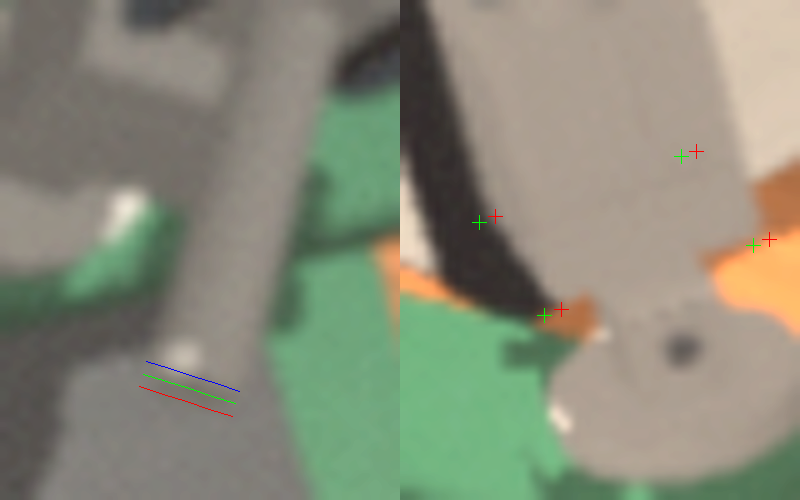

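The actual hub corners and bar end sit about 1.5–3 mm toward +x of the prediction in both cameras. I'll shift by -3 mm in tool x and go down carefully.

>>> send_rows(targets="-0.0015 -0.0005 0 0 0 0 0;-0.003 -0.0005 0.002 0 0 0 0;-0.003 -0.0005 0.004 0 0 0 0;-0.003 -0.0005 0.006 0 0 0 0;-0.003 -0.0005 0.007 0 0 0 0;-0.003 -0.0005 0.008 0 0 0 0;-0.003 -0.0005 0.009 0 0 0 0;-0.003 -0.0005 0.01 0 0 0 0;-0.003 -0.0005 0.01 0 0 0 0")

```text
time_s: 8.78
ee_pos: [618.6, -184.1, 238.7]
ee_rot: [180.0, 0.0, -18.6]
force: [0.6, 0.7, -4.1]
gripper_width: 23.6
gripper_force: 45.0
```

>>> send_rows(targets="0 0 0.0005 0 0 0 0;0 0 0.001 0 0 0 0;0 0 0.0015 0 0 0 0;0 0 0.0015 0 0 0 0")

```text
time_s: 9.12
ee_pos: [618.9, -184.3, 237.7]
ee_rot: [180.0, -0.1, -18.6]
force: [1.1, 0.0, -4.0]
gripper_width: 23.7
gripper_force: 45.0
```

>>> send_rows(targets="0 0 0.0005 0 0 0 0;0 0 0.001 0 0 0 0;0 0 0.001 0 0 0 0")

```text
time_s: 9.37
ee_pos: [619.1, -184.2, 237.2]
ee_rot: [-180.0, -0.1, -18.6]
force: [0.7, 0.3, -0.0]
gripper_width: 24.1
gripper_force: 45.0
```

>>> send_rows(targets="0 0 0.0005 0 0 0 0;0 0 0.001 0 0 0 0;0 0 0.001 0 0 0 0")

```text
time_s: 9.62
ee_pos: [619.4, -184.1, 235.8]
ee_rot: [-180.0, -0.1, -18.6]
force: [3.0, 0.7, -3.2]
gripper_width: 23.7
gripper_force: 45.0
```

```bash
python3 go.py 619 -184.2 230 -18.6
```

```text
9.6167 [ 619.4 -184.1  235.8] [-1.7996e+02 -1.3000e-01 -1.8600e+01] [ 3.   0.7 -3.2] [ 0.13 -0.65 -0.01] 23.71010798833702
shift [-0.0004  0.0003  0.0058] rot [-0.04 -0.13 -0.  ]
```

It's going in, with the taper guiding it toward +x. I'll ease that way.

>>> send_rows(targets="0.0005 0 0.0005 0 0 0 0;0.0007 0 0.001 0 0 0 0;0.0007 0 0.0015 0 0 0 0;0.0007 0 0.0015 0 0 0 0")

```text
time_s: 9.95
ee_pos: [619.6, -184.1, 233.4]
ee_rot: [-180.0, 0.0, -18.6]
force: [3.5, 0.3, -3.3]
gripper_width: 23.7
gripper_force: 45.0
```

>>> send_rows(targets="0 0 0.0005 0 0 0 0;0 0 0.001 0 0 0 0;0 0 0.0015 0 0 0 0;0 0 0.0015 0 0 0 0")

```text
time_s: 10.28
ee_pos: [619.6, -184.1, 232.5]
ee_rot: [-180.0, -0.0, -18.6]
force: [3.3, 1.6, -2.8]
gripper_width: 23.8
gripper_force: 45.0
```

```bash
python3 go.py 619 -184.2 230 -18.6
```

```text
10.2833 [ 619.6 -184.1  232.5] [-1.7997e+02 -3.0000e-02 -1.8600e+01] [ 3.3  1.6 -2.8] [ 0.54 -0.8   0.01] 23.83252437685546
shift [-0.0005  0.0003  0.0025] rot [-0.03 -0.03  0.  ]
```

>>> send_rows(targets="0.0005 -0.0003 0.0005 0 0 0 0;0.0007 -0.0005 0.001 0 0 0 0;0.0007 -0.0005 0.0015 0 0 0 0;0.0007 -0.0005 0.0015 0 0 0 0")

```text
time_s: 10.62
ee_pos: [619.8, -184.1, 230.6]
ee_rot: [180.0, 0.1, -18.6]
force: [1.1, 2.1, -3.1]
gripper_width: 23.9
gripper_force: 45.0
```

>>> send_rows(targets="0 0 0.0005 0 0 0 0;0 0 0.001 0 0 0 0;0 0 0.0015 0 0 0 0;0 0 0.0015 0 0 0 0")

```text
time_s: 10.95
ee_pos: [619.8, -184.0, 229.5]
ee_rot: [180.0, 0.0, -18.6]
force: [1.8, 1.5, -1.0]
gripper_width: 24.1
gripper_force: 45.0
```

```bash
python3 go.py 619 -184.2 230 -18.6
```

```text
10.95 [ 619.8 -184.   229.5] [ 1.80e+02  3.00e-02 -1.86e+01] [ 1.8  1.5 -1. ] [ 0.62 -0.12 -0.  ] 24.143176317578014
shift [-0.0007  0.0004 -0.0005] rot [0.   0.03 0.  ]
```

>>> send_rows(targets="0 0 0.0005 0 0 0 0;0.0003 -0.0005 0.001 0 0 0 0;0.0003 -0.0005 0.0015 0 0 0 0;0.0003 -0.0005 0.0015 0 0 0 0", grip_force=55)

```text
time_s: 11.28
ee_pos: [620.6, -183.4, 227.9]
ee_rot: [-180.0, 0.0, -18.6]
force: [0.8, 1.8, -1.5]
gripper_width: 23.6
gripper_force: 55.0
```

>>> send_rows(targets="0 0 0.0005 0 0 0 0;0 0 0.001 0 0 0 0;0 0 0.001 0 0 0 0")

```text
time_s: 11.53
ee_pos: [620.7, -183.4, 227.4]
ee_rot: [-180.0, -0.0, -18.6]
force: [0.1, 3.9, 1.7]
gripper_width: 23.9
gripper_force: 55.0
```

>>> send_rows(targets="0 0 0.0005 0 0 0 0;0 0 0.001 0 0 0 0;0 0 0.001 0 0 0 0")

```text
time_s: 11.78
ee_pos: [620.8, -183.5, 225.8]
ee_rot: [-180.0, -0.0, -18.6]
force: [2.3, 4.7, 0.4]
gripper_width: 23.7
gripper_force: 55.0
```

```bash
python3 go.py 619 -184.2 230 -18.6
```

```text
11.7833 [ 620.8 -183.5  225.8] [-1.7997e+02 -3.0000e-02 -1.8600e+01] [2.3 4.7 0.4] [ 1.08 -0.34 -0.09] 23.74671584654815
shift [-0.0015  0.0012 -0.0042] rot [-0.03 -0.03  0.  ]
```

>>> send_rows(targets="0 -0.0003 0.0005 0 0 0 0;0 -0.0005 0.001 0 0 0 0;0 -0.0005 0.0015 0 0 0 0;0 -0.0005 0.002 0 0 0 0;0 -0.0005 0.002 0 0 0 0")

```text
time_s: 12.2
ee_pos: [620.9, -183.5, 223.7]
ee_rot: [180.0, -0.0, -18.6]
force: [1.7, 3.7, -0.5]
gripper_width: 23.7
gripper_force: 55.0
```

>>> send_rows(targets="0 0 0.0005 0 0 0 0;0 0 0.001 0 0 0 0;0 0 0.0015 0 0 0 0;0 0 0.0015 0 0 0 0")

```text
time_s: 12.53
ee_pos: [620.7, -183.4, 221.9]
ee_rot: [180.0, 0.0, -18.6]
force: [2.4, 2.7, -1.6]
gripper_width: 23.9
gripper_force: 55.0
```

```bash
python3 go.py 619 -184.2 230 -18.6
```

```text
12.5333 [ 620.7 -183.4  221.9] [ 1.7999e+02  1.0000e-02 -1.8600e+01] [ 2.4  2.7 -1.6] [ 0.73 -0.49 -0.01] 23.92294114859807
shift [-0.0014  0.0013 -0.0081] rot [ 0.01  0.01 -0.  ]
```

>>> send_rows(targets="0 0 0.0005 0 0 0 0;0 0 0.001 0 0 0 0;0 0 0.0015 0 0 0 0;0 0 0.0015 0 0 0 0")

```text
time_s: 12.87
ee_pos: [620.1, -183.6, 219.7]
ee_rot: [179.9, 0.1, -18.6]
force: [1.3, 0.7, -6.8]
gripper_width: 23.5
gripper_force: 55.0
```

>>> send_rows(targets="0 0 0.0005 0 0 0 0;0 0 0.001 0 0 0 0;0 0 0.001 0 0 0 0")

```text
time_s: 13.12
ee_pos: [620.1, -183.7, 219.4]
ee_rot: [179.9, 0.1, -18.6]
force: [-0.2, 1.3, -5.5]
gripper_width: 23.8
gripper_force: 55.0
```

>>> send_rows(targets="0 0 0.0005 0 0 0 0;0 0 0.001 0 0 0 0;0 0 0.001 0 0 0 0")

```text
time_s: 13.37
ee_pos: [620.6, -183.7, 219.0]
ee_rot: [179.9, -0.0, -18.6]
force: [0.0, 0.3, -3.8]
gripper_width: 23.6
gripper_force: 55.0
```

The force dropped to -6.8 N, so the ball clicked into the groove and pulled the key down. Continuing to the collar.

>>> send_rows(targets="0 0 0.0005 0 0 0 0;0 0 0.001 0 0 0 0;0 0 0.001 0 0 0 0")

```text
time_s: 13.62
ee_pos: [620.7, -183.4, 218.0]
ee_rot: [180.0, -0.0, -18.6]
force: [0.3, -0.1, -4.4]
gripper_width: 23.8
gripper_force: 55.0
```

>>> send_rows(targets="0 0 0.0003 0 0 0 0;0 0 0.0006 0 0 0 0;0 0 0.0006 0 0 0 0")

```text
time_s: 13.87
ee_pos: [620.8, -183.4, 217.8]
ee_rot: [180.0, -0.0, -18.6]
force: [-0.5, -0.0, -1.7]
gripper_width: 23.5
gripper_force: 55.0
```

```bash
python3 go.py 619 -184.2 230 -18.6
```

```text
13.8667 [ 620.8 -183.4  217.8] [ 1.7998e+02 -3.0000e-02 -1.8600e+01] [-0.5 -0.  -1.7] [-0.03  0.11 -0.04] 23.525176649999448
shift [-0.0014  0.0013 -0.0122] rot [ 0.02 -0.03  0.  ]
```

Starting to rest on the collar. I'll press a little until the force clearly builds.

>>> send_rows(targets="0 0 0.0003 0 0 0 0;0 0 0.0006 0 0 0 0;0 0 0.0006 0 0 0 0;0 0 0.0006 0 0 0 0")

```text
time_s: 14.2
ee_pos: [620.8, -183.4, 217.7]
ee_rot: [180.0, -0.1, -18.6]
force: [-2.2, 1.1, 4.5]
gripper_width: 23.6
gripper_force: 55.0
```

>>> send_rows(targets="0 0 0.0003 0 0 0 0;0 0 0.0006 0 0 0 0;0 0 0.0006 0 0 0 0;0 0 0.0006 0 0 0 0")

```text
time_s: 14.53
ee_pos: [620.8, -183.4, 217.7]
ee_rot: [180.0, -0.1, -18.6]
force: [-2.7, 0.7, 5.9]
gripper_width: 24.0
gripper_force: 55.0
```

Height holds at 217.7 (mouth about 160) while force builds, so the key is home. Releasing and retreating.

>>> send_rows(targets="0 0 -0.001 0 0 0 0;0 0 -0.001 0 0 0 30;0 0 -0.001 0 0 0 50;0 0 -0.001 0 0 0 70;0 0 -0.001 0 0 0 80;0 0 -0.001 0 0 0 80;0 0 -0.001 0 0 0 80;0 0 -0.001 0 0 0 80;0 0 -0.001 0 0 0 80;0 0 -0.001 0 0 0 80")

```text
time_s: 15.37
ee_pos: [620.8, -183.3, 217.2]
ee_rot: [180.0, -0.0, -18.6]
force: [0.3, -0.2, 0.0]
gripper_width: 72.8
gripper_force: 0.0
```

>>> send_rows(targets="0 0 -0.01 0 0 0 80;0 0 -0.03 0 0 0 80;0 0 -0.05 0 0 0 80;0 0 -0.07 0 0 0 80;0 0 -0.09 0 0 0 80;0 0 -0.11 0 0 0 80;0 0 -0.12 0 0 0 80;0 0 -0.12 0 0 0 80;0 0 -0.12 0 0 0 80")

```text
time_s: 16.12
ee_pos: [620.7, -183.3, 337.3]
ee_rot: [180.0, -0.0, -18.6]
force: [0.1, -0.2, -0.2]
gripper_width: 73.5
gripper_force: 0.0
```

```bash
python3 - <<'E'
from sq import *
from workcell import env,eyes
from go import go
s=eyes.grab_frame("scene");t=eyes.grab_frame("top");go(620,-184,330,-18.6)
cv2.imwrite("pics/e1.png",np.hstack([crop(t["image"],400,80,100,130,4),crop(s["image"],145,80,100,130,4)]))
E
```

```text
16.2167 [ 620.2 -183.1  335.6] [ 1.7999e+02  1.6000e-01 -1.8600e+01] [-0.1 -0.9  0. ] [ 0.03  0.05 -0.01] 72.77007221728718
shift [0.0001 0.0009 0.0056] rot [ 0.01  0.16 -0.  ]
```

View pics/e1.png

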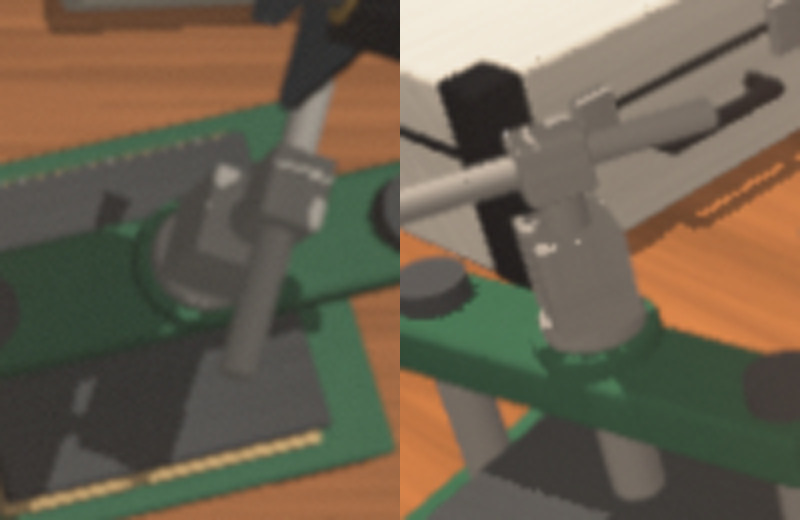

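The key stands upright on the collar (scene crop hub base around (590,340)) with no gap, and the gripper is clear. Handing in.

```bash
python3 -c "
from workcell import env
print(env.job_done())"
```

```text
the job is handed in; nothing more can be done
None
```

The larger key clicked onto the square drive and sits fully home on the collar, released and upright at about 16 s; the job is handed in, but no verdict came back.

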